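# Fit the lens cell to the projector's bare mount and hold it home

### The job

The tracing projector lies on its back with two lens mounts facing up, one of them already carrying its lens. Pick up the loose knurled lens cell, set it upright over the spigot of the bare mount, turn it under a light push until the keyways hidden inside drop over the pins, and push it fully home against the spring. Finish still holding it there, gripper on the cell and pushed home, so that I can lock it, and leave everything else on the bench where it stands.

Things in the scene. Friction and masses are not known exactly. Their poses are not given: they have to be found in the camera images.
- cell: Loose lens cell: round bare-aluminium knurled collar, 54 mm across, 34 mm high, 0.10 to 0.16 kg, closed on top by a black disc with a glass, open below, starts upright on the bench. Origin: centre of its underside; z is its axis, up. Grip the knurled side anywhere round, best 20 to 30 mm above the underside. For its inside see cell_land, for how it fits see the mounts.
- cell_land (a point): Point on the cell's axis 10 mm above its underside, axes as the cell's. Hidden inside: 47 mm bore up to this level; then an 8 mm thick inward land of 38 mm bore, cut by four keyways 10 mm wide on the cell's +x, +y, -x and -y sides; then 47 mm bore to the lid, 30 mm above the underside.
- mount_left (a point): Mount on the projector's +y side: point on its upright axis, level with the projector's flat top (60 mm over the bench). Heights above it, both mounts alike: shoulder 44 mm across to 18 mm; spigot 36 mm across to 31 mm, tapering to 29 mm at 35 mm; spring ring round the shoulder, 54 mm across, top at 17 mm; four pins (see pins_left). It does not turn.
- mount_right (a point): Like mount_left, on the projector's -y side. Fitting: the cell first rests with its land on the pins, underside 18 mm above this point. Turned up to a quarter turn either way, its keyways meet the pins (free within 0.12 rad) and it can go down 10 mm to the shoulder: home, underside 8 mm up. The spring ring pushes up 3 to 8.5 N on the last 9 mm, so it rises if not held.
- pins_left (a point): On the left mount's axis, 28 mm above mount_left, level with the tops of its pins: four equal pins a quarter turn apart round the spigot, round dowels 5 mm thick, 44 mm across their tips. How they are clocked about the axis differs every time, on each mount, and is not reported (this point's yaw is just the projector's).
- pins_right (a point): The same point on the right mount: its four pins are clocked differently again.
- fitted_lens: The lens that already sits, fixed, on one of the two mounts: knurled aluminium 52 mm across with a black barrel, 48 mm high in all; origin at the centre of its underside, 8 mm above its mount's point. The mount without it is the bare one. It stays.
- projector: Grey tracing projector lying on its back, fixed to the bench: box 150 mm (its x) by 270 mm (its y) by 60 mm high; origin at the centre of its underside. The two lens mounts stand on its top, 65 mm either side of its centre along its y.
- tall_jar: Bystander, to be left alone: tall paint jar with a steel lid, 72 mm across, 95 mm high; origin at the centre of its underside.
- small_jar: Bystander, to be left alone: small paint jar with a white lid, 54 mm across, 60 mm high; origin at the centre of its underside.
- paint_can: Bystander, to be left alone: bare metal paint can, 66 mm across, 80 mm high; origin at the centre of its underside.
- jar_lid: Bystander, to be left alone: solid steel jar lid lying flat, 56 mm across but only 12 mm high (not the lens cell); origin at the centre of its underside.
- tape_roll: Bystander, to be left alone: roll of paper tape lying flat, 80 mm across, 24 mm high; origin at the centre of its underside.
- palette_knife: Bystander, to be left alone: palette knife lying flat, 200 mm long along its own x.
- brush_pot: Bystander, to be left alone: white pot with brushes standing in it, 72 mm across, pot 100 mm high, brushes up to 240 mm; origin at the centre of its underside.

How it is judged:
By the outcome, as a careful person would: the job done as asked, in the order asked, and still so for the second after the job is handed in, while the arm keeps its last pose, push and grip.
It also fails if it takes over 61 s, if anything falls off the work surface, if the arm or the gripper's body presses on something with over 40 N, if the wrist force passes 120 N, or if a joint passes its speed limit or range.

### The arm

A 6-joint arm with a two-finger parallel gripper is mounted at the origin on the work surface. World frame = base frame: x ahead of the robot, y to its left, z up, the work surface at z = 0. Lengths are in m, angles in degrees, forces in N, time in s.
With the tool pointing down it reaches from about 0.4 to 0.825 m from the base axis. Payload 7 kg.
Tool frame: the origin (TCP) lies at the very end of the fingers, on their centre line; the grasp point (between the pads) lies 19 mm behind it (r.grip_depth is the distance from the TCP to the grasp point, in m); z points along the fingers, y is the line along which they close (so a half turn about z gives the same grasp; the last joint's range is limited). The gripper opens to 88 mm and grips with 3 to 60 N. Pads are 19 mm wide; open, the fingers measure 130 mm over their backs; the gripper's body (78 mm by 193 mm) begins 47 mm behind the grasp point.
Start: joints at [-52.878, 20.546, 0.682, 0, -70.136, -16.507], TCP at [0.238, -0.632, 0.227] pointing down, gripper open.
Joint ranges: [-176.03, 176.03], [-82.01, 121.73], [-58.28, 71.71], [-173.87, 95.51], [-174.79, -0.11], [-173.66, 173.66]. Speed limits (degrees/s): [136.94, 136.94, 172.46, 180, 180, 180].

### API

Orientations are given as [roll, pitch, yaw] about the fixed x, y, z axes, in that order (R = Rz(yaw) Ry(pitch) Rx(roll)).
In Python, from plant import r gives the robot as it stands.
- The arm moves only by the tool play_rows, never from a script. Its argument "rows" is a list that holds one entry, the list of rows, each a list of 5 numbers: the closure, from 0 (fully open) to 1 (shut), then the shift along the tool's x, y, z each as a share of 0.5 m, from -1 to 1, then the turn about the tool's z as a share of 1.5 rad, from -1 to 1. A call has exactly 8 rows; each row is the pose to reach, as a shift and turn from the pose commanded when the call began, along the tool's axes at that moment; what a row does not reach only later rows make up. A row lasts 1/12 s, in which the tool goes at most 41.7 mm and 7.16 degrees, less where a joint would pass 70% of its speed; a pose out of reach is approached as far as the arm can. A call with a number of a shift or a turn outside -1 to 1 is refused whole. A call with a gripper value outside its range is refused whole. The fingers move at their own pace and stop on an object; "squeeze" is the grip in N (left out, the last holds). Time passes only in rows, so rows that repeat a pose let the fingers close, or fill a call up. It gives the time, the measured TCP pose, the force, the opening and the grip force at its end, in the units of the state.
- r.get_state(): the state, without advancing time (a new reading comes with each control period).
- r.capture(name): name is "scene" or "side" or "wrist"; returns the picture (400x640x3 uint8, red, green, blue); there is no depth.
- r.camera_info(name): a dict with "fovy" (degrees; the focal length in pixels is half the picture's height over the tangent of half this angle, whatever the lens; pixels are square), "cx", "cy" (the principal point, pixels), "pose" (4x4, takes a point from camera to world coordinates). Camera axes: x right, y down, z forward; pixel columns grow to the right and rows downward; lengths in m; the calibration is good to about 2 mm. A picture is of the moment at which its call begins: read the wrist's pose just before it. camera_info takes no time and is no camera call; for the wrist camera it gives the pose at the moment of the call.
- r.close_job(): hands the job in; it is judged then, once.
The state is a dict: "time_s": time; "joints": joint angles; "qd": joint speeds; "joint_torque": joint torques, N m; "tcp_pos": TCP position; "eef_rot": TCP orientation; "contact_force": force on the tool from outside, world axes, zero at the start; "moment": the same for the moment, N m; "gripper_width": finger opening in m; "gripper_force": force on a finger pad.
Only numpy, scipy, OpenCV 4.12 (cv2) and the standard library are available. Lean on these libraries where they do the work, as an engineer would, in place of code of your own. Each camera call takes 0.05 s, during which the arm holds its last target. There are 200 camera calls.

## Working session

There is one attempt and no reset: what is moved stays moved. The work goes in short steps, Python scripts to look and compute and a tool call to move; the robot and the scene stay as the last step left them, time stands still between calls to the robot, and variables do not carry over. Pictures are saved under pics/ and viewed, at most 10 in all, crops included, and the job is handed in when it is done.

Besides the shell and the picture viewer there is one more tool, called after "Call:" as name(argument=value, ...) on one line, values as JSON. play_rows: Moves the arm, as the interface text tells. Its arguments: {"type":"object","properties":{"rows":{"type":"array","items":{"type":"array","items":{"type":"array","items":{"type":"number"}}}},"squeeze":{"type":"number"}},"required":["rows"]}

```bash
mkdir -p pics; cat > h.py <<'E'
import numpy as np, cv2
from plant import r
def K(n):
    i=r.camera_info(n); f=200/np.tan(np.radians(i["fovy"])/2); return f,i["cx"],i["cy"],np.array(i["pose"])
def ray(n,u,v,z,k=None):
    f,cx,cy,P=k or K(n); d=P[:3,:3]@np.array([(u-cx)/f,(v-cy)/f,1]); o=P[:3,3]
    return o+d*(z-o[2])/d[2]
def proj(n,p,k=None):
    f,cx,cy,P=k or K(n); q=P[:3,:3].T@(np.array(p)-P[:3,3]); return f*q[0]/q[2]+cx,f*q[1]/q[2]+cy
E
python3 - <<'E'
from h import *
ims={}
for n in("scene","side","wrist"):
    im=r.capture(n); cv2.imwrite(f"pics/{n}0.png",im[:,:,::-1]); print(n,[np.round(x,3) for x in K(n)])
s=r.get_state(); print(s["tcp_pos"],s["eef_rot"],s["time_s"])
E
```

```text
scene [np.float64(483.436), np.float64(327.225), np.float64(199.85), array([[ 0.004,  0.85 , -0.527,  1.101],
       [ 1.   , -0.01 , -0.008, -0.081],
       [-0.012, -0.527, -0.85 ,  0.955],
       [ 0.   ,  0.   ,  0.   ,  1.   ]])]
side [np.float64(384.469), np.float64(317.035), np.float64(201.377), array([[-0.948, -0.207,  0.242,  0.334],
       [-0.318,  0.588, -0.743,  0.545],
       [ 0.011, -0.782, -0.624,  0.641],
       [ 0.   ,  0.   ,  0.   ,  1.   ]])]
wrist [np.float64(294.57), np.float64(319.702), np.float64(198.464), array([[-0.351,  0.906,  0.234,  0.176],
       [ 0.936,  0.34 ,  0.089, -0.656],
       [ 0.002,  0.251, -0.968,  0.383],
       [ 0.   ,  0.   ,  0.   ,  1.   ]])]
[ 0.23750484 -0.63145003  0.22584237] [ 1.79927917e+02 -5.54224524e-03 -1.59389976e+02] 0.15
```

View pics/scene0.png

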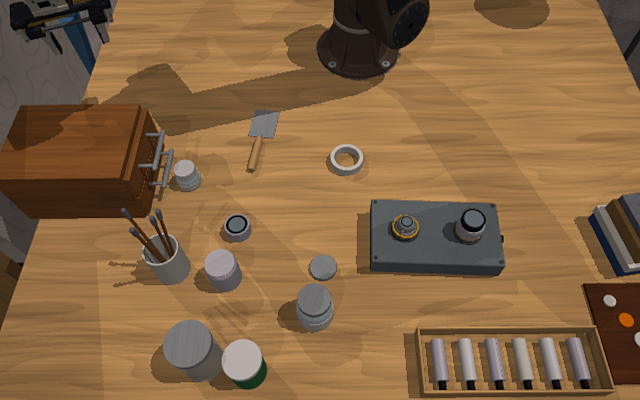

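View pics/side0.png

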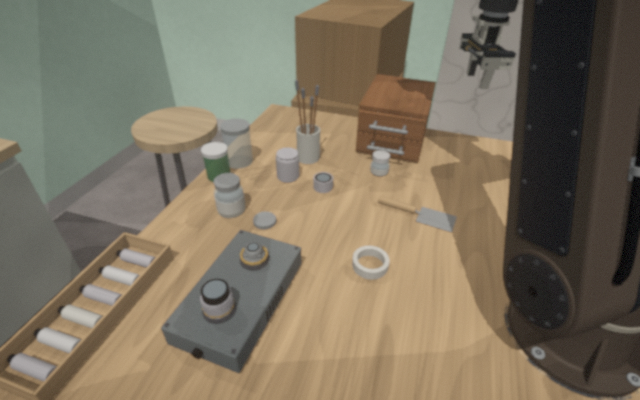

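The scene view shows the cell at about (237,225), the bare mount at (405,225), and the fitted lens at (472,222), which is on the +y (left) mount. So the bare mount is mount_right. I'll zoom in on these for a closer look.

```bash
python3 - <<'E'
import cv2,numpy as np
a=cv2.imread("pics/scene0.png");b=cv2.imread("pics/side0.png")
def c(i,u,v,w=40,h=30): return cv2.resize(i[v-h:v+h,u-w:u+w],(400,300),interpolation=cv2.INTER_CUBIC)
cv2.imwrite("pics/crop0.png",np.vstack([np.hstack([c(a,237,227),c(a,405,226)]),np.hstack([c(b,323,183),c(b,254,254)])]))
E
python3 - <<'E'
from h import *
for n,u,v,z in [("scene",237,222,.034),("side",323.5,177,.034),("scene",405,222,.095),("side",253,245,.095),("scene",472,217,.116)]: print(n,np.round(ray(n,u,v,z),4))
E
```

```text
scene [ 0.584  -0.2868  0.034 ]
side [ 0.5877 -0.2856  0.034 ]
scene [0.622 0.069 0.095]
side [0.6223 0.0688 0.095 ]
scene [0.6238 0.1994 0.116 ]
```

View pics/crop0.png

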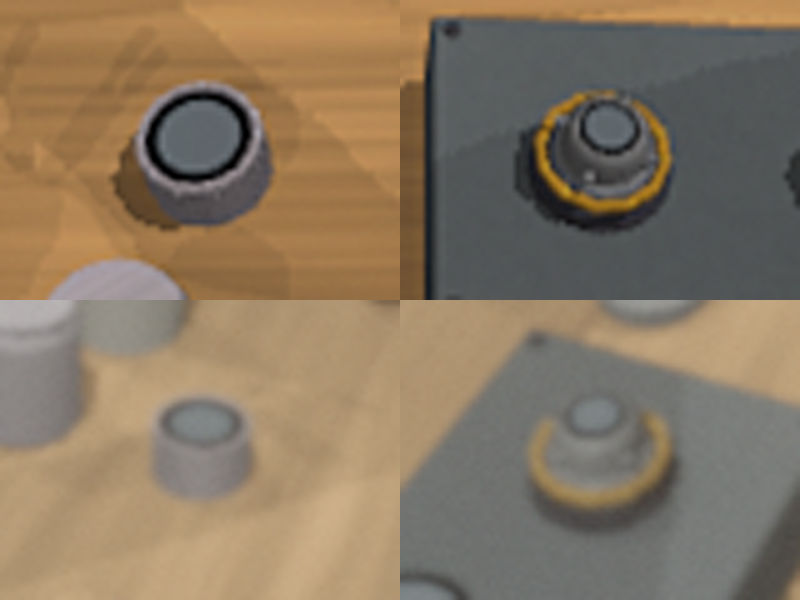

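```bash
python3 - <<'E'
from h import *
for l,n,u,v,z in [("cell","scene",236.6,224.6,.034),("cell","side",323.2,177.2,.034),("mnt","scene",407,221.6,.095),("mnt","side",252.6,247.2,.095),
("canbase?","scene",222,280,0.01),("jar z60","scene",222,258,.06),("z80","scene",222,258,.08),("side z60","side",287.5,155,.06),("z80","side",287.5,155,.08),("small","scene",185,168,.06),("pot","scene",160,244,.1),("b1","scene",123,212,.22),("b2","scene",154,214,.22),("disc","scene",323,265,.012)]: print(l,n,np.round(ray(n,u,v,z),4))
T=np.array([.2375,-.6315,.2258]);P=K("wrist")[3]
from scipy.spatial.transform import Rotation as R
e=r.get_state()["eef_rot"];M=R.from_euler("xyz",e,degrees=True).as_matrix();print(np.round(M,3));print("cam in tool",np.round(M.T@(P[:3,3]-r.get_state()["tcp_pos"]),3),np.round(M.T@P[:3,:3],3))
E
```

```text
cell scene [ 0.5905 -0.2871  0.034 ]
cell side [ 0.5881 -0.2844  0.034 ]
mnt scene [0.6212 0.0731 0.095 ]
mnt side [0.6204 0.0746 0.095 ]
canbase? scene [ 0.7092 -0.3105  0.01  ]
jar z60 scene [ 0.6822 -0.3037  0.06  ]
z80 scene [ 0.6915 -0.2987  0.08  ]
side z60 side [ 0.7069 -0.3198  0.06  ]
z80 side [ 0.6941 -0.29    0.08  ]
small scene [ 0.4562 -0.4133  0.06  ]
pot scene [ 0.6693 -0.4201  0.1   ]
b1 scene [ 0.6659 -0.4497  0.22  ]
b2 scene [ 0.6707 -0.3937  0.22  ]
disc scene [ 0.6781 -0.0992  0.012 ]
[[-0.936 -0.352 -0.001]
 [-0.352  0.936  0.001]
 [ 0.     0.001 -1.   ]]
cam in tool [ 0.066 -0.001 -0.157] [[-0.001 -0.968 -0.251]
 [ 1.    -0.001  0.   ]
 [-0.    -0.251  0.968]]
```

The wrist camera sits on the tool's +x side. The paint can is near (0.69,-0.295), 103 mm from the cell at (0.589,-0.286). I'll move over the cell and turn the jaws to clear the can and the brushes.

Call:
play_rows(rows=[[[0,-0.9,0.4,0,0.42],[0,-0.9,0.4,0,0.42],[0,-0.9,0.4,0,0.42],[0,-0.9,0.4,0,0.42],[0,-0.9,0.4,0,0.42],[0,-0.9,0.4,0,0.42],[0,-0.9,0.4,0,0.42],[0,-0.9,0.4,0,0.42]]])

```text
time_s: 0.82
tcp_pos: [0.4691, -0.4032, 0.2265]
eef_rot: [180.0, -0.0, 164.5]
contact_force: [-0.2, -0.8, -0.0]
gripper_width: 0.0877
gripper_force: 0.0
```

```bash
cat >> h.py <<'E'
from scipy.spatial.transform import Rotation as R
def shares(t,yaw=None):
    s=r.get_state(); M=R.from_euler("xyz",s["eef_rot"],degrees=True).as_matrix()
    print("t",s["time_s"],"tcp",np.round(s["tcp_pos"],4),"rot",np.round(s["eef_rot"],2),"j",np.round(s["joints"],1),"F",np.round(s["contact_force"],2),"M",np.round(s["moment"],2),"w",s["gripper_width"],s["gripper_force"])
    print("shares",np.round(M.T@(np.array(t)-s["tcp_pos"])/.5,4), "turn" ,None if yaw is None else ((s["eef_rot"][2]-yaw+180)%360-180)/np.degrees(1.5))
E
python3 -c "
from h import *
shares([.589,-.2855,.16],165)"
```

```text
t 0.8167 tcp [ 0.4691 -0.4032  0.2265] rot [ 1.7999e+02 -1.0000e-02  1.6449e+02] j [-22.6  15.3  -6.8  -0.  -67.9 -82.9] F [-0.16 -0.79 -0.01] M [-0.16 -0.1   0.04] w 0.08770911166834083 0.0
shares [-0.1682  0.291   0.1331] turn -0.005897020086817281
```

Call:
play_rows(rows=[[[0,-0.168,0.291,0.13,0],[0,-0.168,0.291,0.13,0],[0,-0.168,0.291,0.13,0],[0,-0.168,0.291,0.13,0],[0,-0.168,0.291,0.13,0],[0,-0.168,0.291,0.13,0],[0,-0.168,0.291,0.13,0],[0,-0.168,0.291,0.13,0]]])

```text
time_s: 1.48
tcp_pos: [0.5875, -0.2876, 0.1617]
eef_rot: [-180.0, -0.0, 164.5]
contact_force: [-0.8, 0.1, 0.7]
gripper_width: 0.0876
gripper_force: 0.0
```

```bash
python3 -c "
from h import *
shares([.589,-.2855,.16])
k=K('wrist'); im=r.capture('wrist'); cv2.imwrite('pics/w1.png',im[:,:,::-1]); np.save('k1.npy',k[3])
print(proj('wrist',[.589,-.2855,.034],k))"
```

```text
t 1.4833 tcp [ 0.5875 -0.2876  0.1617] rot [-1.7999e+02 -1.0000e-02  1.6452e+02] j [ -9.   21.2  -7.2   0.  -61.7 -96.5] F [-0.77  0.1   0.66] M [-0.12 -0.02  0.  ] w 0.08757177485859749 0.0
shares [-0.0018  0.0048  0.0035] turn None
(np.float64(322.547796017094), np.float64(191.6995869536732))
```

View pics/w1.png

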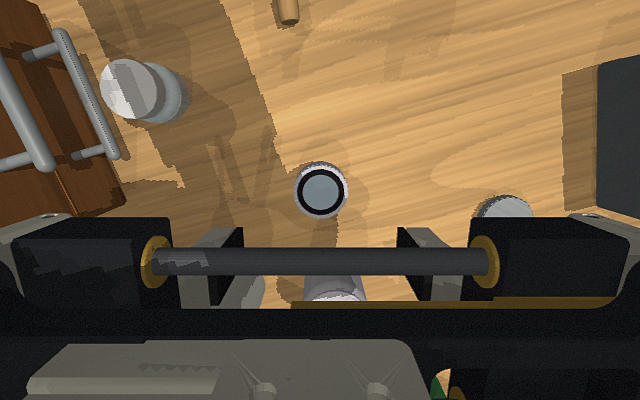

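The wrist view shows the cell's top with its black ring centred near (320,192.5), between the jaws, and the can behind the jaw bar. I'll fit the ring.

```bash
python3 -c "
from h import *
k=K('wrist');im=cv2.imread('pics/w1.png');g=im[150:230,280:365].max(2)
m=(g<50).astype(np.uint8);c,_=cv2.findContours(m,cv2.RETR_EXTERNAL,cv2.CHAIN_APPROX_NONE)
c=max(c,key=len);e=cv2.fitEllipse(c);print(e)
p=ray('wrist',e[0][0]+280,e[0][1]+150,.034,k);print(p)
q=ray('wrist',e[0][0]+280+e[1][0]/2,e[0][1]+150,.034,k);print('diam',2*np.linalg.norm(p-q))
shares([p[0],p[1],.007])
"
```

```text
((40.21906280517578, 41.66340255737305), (44.58171463012695, 45.42860794067383), 91.6301498413086)
[ 0.58838794 -0.28812272  0.034     ]
diam 0.04434760314988603
t 1.5333 tcp [ 0.5874 -0.2879  0.1621] rot [-1.7999e+02  3.0000e-02  1.6447e+02] j [ -9.1  21.1  -7.2   0.  -61.7 -96.5] F [ 0.45 -0.5   0.69] M [-0.07 -0.02 -0.  ] w 0.0877010430436247 0.0
shares [-1.800e-03  2.000e-04  3.102e-01] turn None
```

Call:
play_rows(rows=[[[0,-0.002,0,0.08,0],[0,-0.002,0,0.15,0],[0,-0.002,0,0.21,0],[0,-0.002,0,0.26,0],[0,-0.002,0,0.29,0],[0,-0.002,0,0.305,0],[0,-0.002,0,0.308,0],[0,-0.002,0,0.308,0]]])

```text
time_s: 2.2
tcp_pos: [0.5888, -0.2882, 0.0083]
eef_rot: [-180.0, 0.0, 164.5]
contact_force: [0.4, -0.1, 0.1]
gripper_width: 0.0875
gripper_force: 0.0
```

Call:
play_rows(rows=[[[0.3,0,0,0,0],[0.5,0,0,0,0],[0.6,0,0,0,0],[0.7,0,0,0,0],[0.8,0,0,0,0],[1,0,0,0,0],[1,0,0,0,0],[1,0,0,0,0]]], squeeze=30)

```text
time_s: 2.87
tcp_pos: [0.589, -0.2874, 0.008]
eef_rot: [-180.0, 0.0, 164.5]
contact_force: [-0.3, 0.6, 4.5]
gripper_width: 0.054
gripper_force: 30.0
```

```bash
python3 -c "
from h import *
shares([.6207,.074,.2])
for n in('scene','side'): cv2.imwrite(f'pics/{n}1.png',r.capture(n)[:,:,::-1])"
```

```text
t 2.8667 tcp [ 0.589  -0.2874  0.008 ] rot [-1.8000e+02  2.0000e-02  1.6453e+02] j [ -9.   30.3 -15.5   0.  -44.2 -96.5] F [-0.26  0.62  4.51] M [0.32 0.27 0.07] w 0.05404588564334162 30.000489866361022
shares [ 0.1315  0.7135 -0.3842] turn None
```

Call:
play_rows(rows=[[[1,0,0,-0.04,0],[1,0,0,-0.1,0],[1,0,0,-0.18,0],[1,0,0.06,-0.25,0],[1,0,0.13,-0.3,0],[1,0,0.21,-0.35,0],[1,0,0.29,-0.38,0],[1,-0.004,0.37,-0.384,0]]])

```text
time_s: 3.63
tcp_pos: [0.6381, -0.118, 0.2014]
eef_rot: [179.9, 0.2, 164.5]
contact_force: [2.5, -0.3, -1.4]
gripper_width: 0.0543
gripper_force: 30.0
```

Call:
play_rows(rows=[[[1,0,0.08,0,0],[1,0,0.16,0,0],[1,0,0.24,0,0],[1,0,0.3,0,0],[1,0,0.33,0,0],[1,-0.004,0.344,0,0],[1,-0.004,0.344,0,0],[1,-0.004,0.344,0,0]]])

```text
time_s: 4.3
tcp_pos: [0.6846, 0.0456, 0.1977]
eef_rot: [-180.0, -0.1, 164.5]
contact_force: [0.4, -0.5, -1.1]
gripper_width: 0.054
gripper_force: 30.0
```

```bash
python3 -c "
from h import *
shares([.6207,.074,.2])
k=K('wrist'); im=r.capture('wrist'); cv2.imwrite('pics/w2.png',im[:,:,::-1])
print(proj('wrist',[.6207,.074,.095],k))"
```

```text
t 4.3 tcp [0.6846 0.0456 0.1977] rot [-1.7996e+02 -6.0000e-02  1.6451e+02] j [  20.    22.6   -0.    -0.   -67.4 -125.5] F [ 0.35 -0.53 -1.13] M [-0.08  0.   -0.01] w 0.0540053955238015 29.99963963404298
shares [ 0.1384  0.0206 -0.0045] turn None
(np.float64(332.26372803523725), np.float64(118.3720195477495))
```

View pics/w2.png

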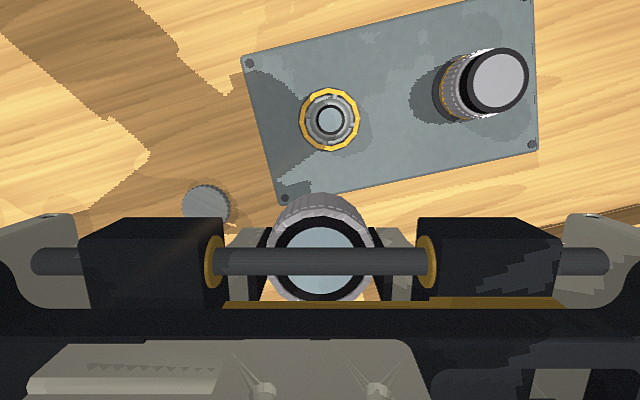

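The wrist view shows the bare mount with its yellow spring ring at (330,119), the fitted lens at (495,80), and the held cell's top at about (320,258). I'll fit the ring, the spigot top and the held cell.

```bash
python3 -c "
from h import *
k=K('wrist');im=cv2.imread('pics/w2.png');hs=cv2.cvtColor(im,cv2.COLOR_BGR2HSV)
def fit(m,o,z,l):
    c,_=cv2.findContours(m.astype(np.uint8),cv2.RETR_EXTERNAL,cv2.CHAIN_APPROX_NONE);c=max(c,key=len)
    e=cv2.fitEllipse(c);a=(e[0][0]+o[0],e[0][1]+o[1]);p=ray('wrist',*a,z,k);q=ray('wrist',a[0]+e[1][0]/2,a[1],z,k)
    print(l,np.round(a,1),np.round(e[1],1),np.round(p,4),'d',2*np.linalg.norm(p-q));return p
w=hs[80:160,290:370];p=fit((w[...,1]>130)&(w[...,0]<35),(290,80),.077,'ring')
w=im[95:140,305:355].max(2);print(w[::3,::3]);
w=im[80:160,290:370].max(2)
fit((im[100:138,312:350].max(2)<75),(312,100),.095,'spig')
# held cell: lateral (image u) extents of the knurl on a row
t=r.get_state()['tcp_pos'];print('tcp proj',proj('wrist',[t[0],t[1],t[2]+.026],k))
row=im[235,260:385].max(1);print(row)
cv2.imwrite('pics/c2.png',cv2.resize(np.hstack([im[80:160,285:375],im[190:310,265:375][10:90,10:100]]),None,fx=4,fy=4,interpolation=cv2.INTER_CUBIC))
shares([p[0],p[1],.12])
"
```

```text
ring [329.2 119. ] [58.9 61. ] [0.6204 0.0714 0.077 ] d 0.05368026342509643
[[146  90 255 250 255 205  47 111 119 127 220  51 241 251 251 123 143]
 [ 82 137 252 175 122 188 202 130 120 141 190 188 137 174 251 255 130]
 [110 175 187 152 200 105 132 149 157 153 141 131 182 176 170 251 255]
 [179 184 101 130 101 115 130 131 184 212 212 184 151 140 183 115 250]
 [184  70 132 106 118 142  12  12  33  38  35 103 204 149 174 143 252]
 [175 117 118 113 133  24 181 177 168 182 188  60 109 167 131 178 255]
 [114 112 105 116  58 136 171 171 170 179 182 184  48 201 146 175  80]
 [106 111 101 129  18 180 171 173 172 171 176 177 136 107 160 170 125]
 [ 48 150 104 137  11 175 169 172 173 171 175 175 194  76 158 152 102]
 [ 53 143 105 131  13 179 171 171 174 170 174 172 162 107 150 143 127]
 [ 70 135  98 115  38 175 171 168 166 169 165 175  67 193 134 147 192]
 [162 131 122 100 137  25 177 165 169 165 168 130  49 192 116 182 225]
 [196  87 139  90 106  98  50  96 184 187  52  51 202 120 177 118 250]
 [189  73 128 141  93 105 132  82  56  65 128 178 121 129 179 175 247]
 [184 190  86 126 139  84  96 
[... 246 characters left out ...]
26 124 126 126 130
 129 146  94  27  17  18  21  16  25  22  11  30  19  21  19  14   5  87
 176 179 171 168 167 164 166 164 165 165 168 166 165 166 165 166 166 166
 163 164 163 168 166 165 167 165 166 165 163 165 163 162 164 164 163 165
 164 164 165 161 162 165 163 165 163 167 174 167  92  23  14  16  22  24
  29  24  19  25  22  26  27  24  23   0 152 154 149 148 148 152 149 156
 147 139  93  34  16  27  21  25  21  10  46 118 122 120 120 120 118]
t 4.35 tcp [0.6846 0.0451 0.1979] rot [-1.7997e+02 -4.0000e-02  1.6447e+02] j [  20.    22.6   -0.    -0.   -67.4 -125.5] F [-0.37 -0.23 -0.86] M [-0.08 -0.06 -0.03] w 0.05427710830740455 29.999701003544033
shares [0.1376 0.0165 0.1559] turn None
```

View pics/c2.png

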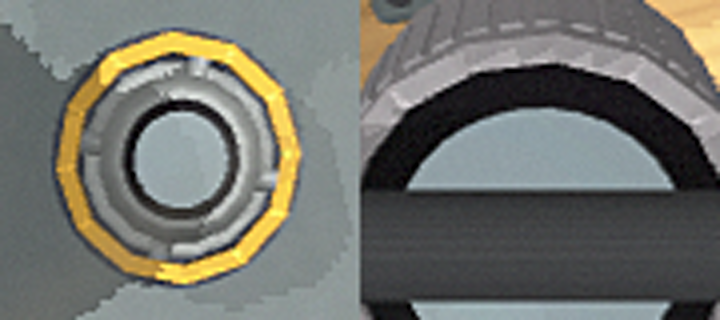

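The mount comes out at (0.6206, 0.0712) and agrees with the other views to within 3 mm. Correcting with the held-cell offset gives a target of (0.621, 0.072). I'll move above the spigot.

Call:
play_rows(rows=[[[1,0.06,0.01,0,0],[1,0.11,0.018,0,0],[1,0.137,0.018,0.03,0],[1,0.137,0.018,0.08,0],[1,0.137,0.018,0.12,0],[1,0.137,0.018,0.15,0],[1,0.137,0.018,0.166,0],[1,0.137,0.018,0.166,0]]])

```text
time_s: 5.02
tcp_pos: [0.6201, 0.0716, 0.1136]
eef_rot: [-179.9, -0.1, 164.4]
contact_force: [0.0, 0.9, -2.1]
gripper_width: 0.0543
gripper_force: 30.0
```

```bash
python3 -c "
from h import *
shares([.6211,.072,.1])
for n in('scene','side'): cv2.imwrite(f'pics/{n}2.png',r.capture(n)[:,:,::-1])
a=cv2.imread('pics/scene2.png');b=cv2.imread('pics/side2.png')
c=lambda i,u,v:cv2.resize(i[v-40:v+40,u-50:u+50],(400,320),interpolation=cv2.INTER_CUBIC)
cv2.imwrite('pics/c3.png',np.hstack([c(a,407,215),c(b,252,245)]))
shares([.6211,.072,.1])
"
```

```text
t 5.0167 tcp [0.6201 0.0716 0.1136] rot [-1.7990e+02 -1.5000e-01  1.6441e+02] j [  24.5   21.2  -14.2   -0.   -54.8 -130. ] F [ 0.02  0.94 -2.14] M [-0.06  0.09  0.04] w 0.054287410857846975 29.99969939701259
shares [-0.0017  0.0014  0.0272] turn None
t 5.1167 tcp [0.6218 0.0724 0.116 ] rot [-1.8000e+02  3.0000e-02  1.6447e+02] j [  24.5   21.1  -14.     0.   -54.9 -130. ] F [ 0.92  0.25 -1.4 ] M [-0.05 -0.06  0.02] w 0.0538971107658494 29.9998630117625
shares [ 0.0011 -0.0011  0.0319] turn None
```

View pics/c3.png

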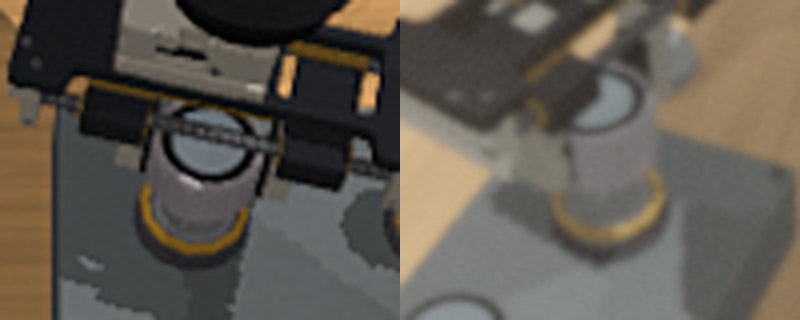

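Both views show the cell upright over the yellow ring and centred on it. I'll lower it gently.

Call:
play_rows(rows=[[[1,0.001,-0.001,0.01,0],[1,0.001,-0.001,0.02,0],[1,0.001,-0.001,0.028,0],[1,0.001,-0.001,0.034,0],[1,0.001,-0.001,0.04,0],[1,0.001,-0.001,0.045,0],[1,0.001,-0.001,0.05,0],[1,0.001,-0.001,0.05,0]]])

```text
time_s: 5.78
tcp_pos: [0.6205, 0.0729, 0.0897]
eef_rot: [-180.0, -0.0, 164.5]
contact_force: [-1.0, -0.5, -1.9]
gripper_width: 0.054
gripper_force: 30.0
```

Call:
play_rows(rows=[[[1,0,0,0.001,0],[1,0,0,0.002,0],[1,0,0,0.003,0],[1,0,0,0.004,0],[1,0,0,0.005,0],[1,0,0,0.006,0],[1,0,0,0.007,0],[1,0,0,0.007,0]]])

```text
time_s: 6.45
tcp_pos: [0.6207, 0.0729, 0.0867]
eef_rot: [-180.0, -0.0, 164.5]
contact_force: [0.3, 0.6, -1.3]
gripper_width: 0.0544
gripper_force: 30.0
```

Call:
play_rows(rows=[[[1,0,0,0.001,0],[1,0,0,0.002,0],[1,0,0,0.003,0],[1,0,0,0.004,0],[1,0,0,0.004,0],[1,0,0,0.004,0],[1,0,0,0.004,0],[1,0,0,0.004,0]]])

```text
time_s: 7.12
tcp_pos: [0.6209, 0.0729, 0.0857]
eef_rot: [180.0, 0.0, 164.5]
contact_force: [-3.4, 1.3, 5.9]
gripper_width: 0.0541
gripper_force: 30.0
```

Call:
play_rows(rows=[[[1,0,0,0.001,-0.035],[1,0,0,0.001,-0.07],[1,0,0,0.001,-0.105],[1,0,0,0.001,-0.14],[1,0,0,0.001,-0.175],[1,0,0,0.001,-0.21],[1,0,0,0.001,-0.245],[1,0,0,0.001,-0.28]]])

```text
time_s: 7.78
tcp_pos: [0.6213, 0.0731, 0.0848]
eef_rot: [180.0, 0.1, -171.3]
contact_force: [-1.1, 0.5, 1.5]
gripper_width: 0.0542
gripper_force: 30.0
```

Call:
play_rows(rows=[[[1,0,0,0.001,0],[1,0,0,0.002,0],[1,0,0,0.003,0],[1,0,0,0.003,0],[1,0,0,0.003,0],[1,0,0,0.003,0],[1,0,0,0.003,0],[1,0,0,0.003,0]]])

```text
time_s: 8.45
tcp_pos: [0.6212, 0.073, 0.083]
eef_rot: [180.0, 0.1, -171.4]
contact_force: [2.9, -0.0, 2.0]
gripper_width: 0.0538
gripper_force: 30.0
```

It has dropped past the pins: z fell and only the spring force remains. I'll push it home.

Call:
play_rows(rows=[[[1,0,0,0.002,0],[1,0,0,0.004,0],[1,0,0,0.006,0],[1,0,0,0.008,0],[1,0,0,0.01,0],[1,0,0,0.01,0],[1,0,0,0.01,0],[1,0,0,0.01,0]]])

```text
time_s: 9.12
tcp_pos: [0.6212, 0.073, 0.0781]
eef_rot: [180.0, 0.1, -171.4]
contact_force: [3.3, 0.0, 6.1]
gripper_width: 0.0539
gripper_force: 30.0
```

Call:
play_rows(rows=[[[1,0,0,0.001,0],[1,0,0,0.002,0],[1,0,0,0.003,0],[1,0,0,0.004,0],[1,0,0,0.004,0],[1,0,0,0.004,0],[1,0,0,0.004,0],[1,0,0,0.004,0]]])

```text
time_s: 9.78
tcp_pos: [0.6212, 0.073, 0.0763]
eef_rot: [180.0, 0.1, -171.4]
contact_force: [2.4, 0.5, 6.5]
gripper_width: 0.0541
gripper_force: 30.0
```

Still only spring force. I'll press on until it meets the firm stop, with a somewhat higher grip.

Call:
play_rows(rows=[[[1,0,0,0.001,0],[1,0,0,0.002,0],[1,0,0,0.003,0],[1,0,0,0.004,0],[1,0,0,0.004,0],[1,0,0,0.004,0],[1,0,0,0.004,0],[1,0,0,0.004,0]]], squeeze=45)

```text
time_s: 10.45
tcp_pos: [0.6213, 0.073, 0.0759]
eef_rot: [-180.0, 0.1, -171.4]
contact_force: [-3.6, 1.4, 17.1]
gripper_width: 0.0538
gripper_force: 45.0
```

```bash
python3 -c "
from h import *
shares([.6211,.072,.076])
a=r.capture('scene')[:,:,::-1];b=r.capture('side')[:,:,::-1];w=r.capture('wrist')[:,:,::-1]
c=lambda i,u,v:cv2.resize(i[v-40:v+40,u-50:u+50],(400,320),interpolation=cv2.INTER_CUBIC)
cv2.imwrite('pics/c4.png',np.hstack([c(a,407,225),c(b,252,255)]))
shares([.6211,.072,.076])
"
```

```text
t 10.45 tcp [0.6213 0.073  0.0759] rot [-1.7999e+02  1.0000e-01 -1.7138e+02] j [  24.6   23.4  -16.5    0.   -50.  -106. ] F [-3.57  1.35 17.1 ] M [0.25 1.05 0.02] w 0.053753040553008016 45.00424568541348
shares [ 0.0007 -0.002  -0.0003] turn None
t 10.6 tcp [0.6213 0.073  0.0758] rot [-1.7999e+02  1.0000e-01 -1.7138e+02] j [  24.6   23.4  -16.5    0.   -50.  -106. ] F [-3.18  1.46 17.27] M [ 0.27  1.03 -0.01] w 0.05380283847865699 45.004247557371855
shares [ 0.0007 -0.002  -0.0003] turn None
```

View pics/c4.png

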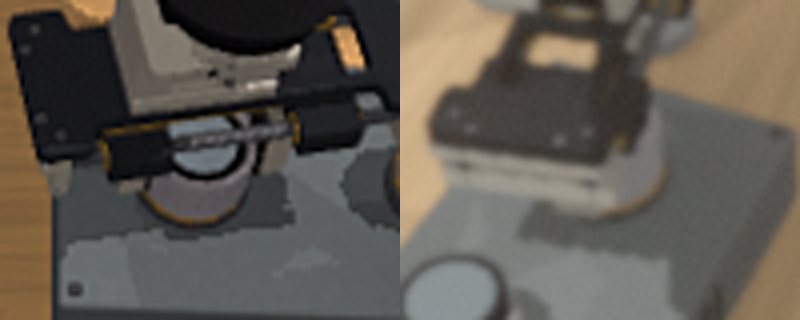

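Both views show the cell seated, with the ring compressed to a thin line. The TCP is at 75.8 mm (76 mm expected at home) against a firm 17 N stop, so I'm handing it in while still holding.

```bash
python3 -c "
from h import *
print(r.close_job())"
```

```text
the job is handed in; nothing more can be done
None
```

The lens cell is on the bare right mount, keyed over the pins and pushed fully home, with the gripper still holding it there at a 45 N grip and about 17 N of push; I handed the job in at about 10.6 s, and nothing else on the bench was deliberately moved.

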